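# Put the lids on the gherkin pots

## Task

Close the three round steel pots of gherkins: put each round knobbed lid on the pot of its own size (small on small, medium on medium, large on large), seated flat with its step inside the rim, and let go. Leave the pots where they stand, and leave the square lid and the green screw cap of the jar alone.

Things in the scene. Friction and masses are not known exactly. Their poses are not given: they have to be found in the camera images.
- lid_small_knob (a point): the small round steel lid: a disc 84 mm across, 4 mm thick, with an upright round black knob in the middle (22 mm thick, 36 mm tall). Point: where to grip, on the knob's axis, 23 mm above the disc's top, 13 mm below the knob's top. Under the disc is a round step 48 mm across, 5 mm deep; the lid stands on it, 32 mm below the point. z up the knob. Loose, about 100 g.
- pot_small: the small open round steel pot of gherkins: 72 mm across outside, 66 mm inside, 50 mm high; gherkins 10 mm or more below the rim. Origin: centre of its underside; z up. With the small lid seated, its step is inside the rim (9 mm spare all round), its disc flat on the rim, its knob point 77 mm above the origin. Loose, 500 g.
- lid_medium_knob (a point): the medium round steel lid: a disc 104 mm across, 4 mm thick, with an upright round black knob in the middle (22 mm thick, 36 mm tall). Point: where to grip, on the knob's axis, 23 mm above the disc's top, 13 mm below the knob's top. Under the disc is a round step 68 mm across, 5 mm deep; the lid stands on it, 32 mm below the point. z up the knob. Loose, about 150 g.
- pot_medium: the medium open round steel pot of gherkins: 92 mm across outside, 86 mm inside, 58 mm high; gherkins 10 mm or more below the rim. Origin: centre of its underside; z up. With the medium lid seated, its step is inside the rim (9 mm spare all round), its disc flat on the rim, its knob point 85 mm above the origin. Loose, 700 g.
- lid_large_knob (a point): the large round steel lid: a disc 124 mm across, 4 mm thick, with an upright round black knob in the middle (22 mm thick, 36 mm tall). Point: where to grip, on the knob's axis, 23 mm above the disc's top, 13 mm below the knob's top. Under the disc is a round step 88 mm across, 5 mm deep; the lid stands on it, 32 mm below the point. z up the knob. Loose, about 200 g.
- pot_large: the large open round steel pot of gherkins: 112 mm across outside, 106 mm inside, 66 mm high; gherkins 10 mm or more below the rim. Origin: centre of its underside; z up. With the large lid seated, its step is inside the rim (9 mm spare all round), its disc flat on the rim, its knob point 93 mm above the origin. Loose, 900 g.
- square_lid: bystander: a square steel lid, 100 x 100 mm, with the same black knob, 45 mm high in all, belonging to some other container. Origin at the centre of its underside, x and y along its sides. Loose; to be left alone.
- jar_cap: bystander: the green metal screw cap of the gherkin jar, a disc 80 mm across and 15 mm high without a knob. Origin at the centre of its underside. Loose; to be left alone.
There are look-alikes about, which are no part of the job. Leave any red look-alike of the part that bears lid_medium_knob alone.

How it is judged:
At the end, for the whole second after the job is handed in: Each round lid lies flat on the pot of its own size: centred within 12 mm, knob point within 4 mm of the seated height (27 mm above the rim), lid and pot level within 0.06 rad, all at rest (under 0.02 m/s) (horizontal distance between lid_small_knob and pot_small below 0.012 m and z of lid_small_knob in the frame of pot_small between 0.073 and 0.081 m and angle between each of lid_small_knob, pot_small, lid_medium_knob, pot_medium, lid_large_knob, pot_large's own z axis and vertical below 0.06 rad and linear speed of each of lid_small, pot_small, lid_medium, pot_medium, lid_large, pot_large below 0.02 m/s and horizontal distance between lid_medium_knob and pot_medium below 0.012 m and z of lid_medium_knob in the frame of pot_medium between 0.081 and 0.089 m and horizontal distance between lid_large_knob and pot_large below 0.012 m and z of lid_large_knob in the frame of pot_large between 0.089 and 0.097 m); the robot touches nothing.
It fails at once if a pot is shoved more than 30 mm (distance of any of pot_small, pot_medium, pot_large from where it was at the start of the episode above 0.03 m).
It fails at once if the square lid or the green cap is moved more than 20 mm (distance of any of square_lid, jar_cap from where it was at the start of the episode above 0.02 m).
It also fails if it takes over 96 s, if anything falls off the work surface, if the arm or the gripper's body presses on something with over 40 N, if the wrist force passes 120 N, or if a joint passes its speed limit or range.

## Robot

A 6-joint arm with a two-finger parallel gripper is mounted at the origin on the work surface. World frame = base frame: x ahead of the robot, y to its left, z up, the work surface at z = 0. Lengths are in m, angles in rad, forces in N, time in s.
With the tool pointing down it reaches from about 0.35 to 0.875 m from the base axis. Payload 4.2 kg.
Tool frame: the origin (TCP) lies between the finger pads; the fingertips stand 8 mm ahead of it and the grasp point (between the pads) lies 11 mm behind it; z points along the fingers, y is the line along which they close (so a half turn about z gives the same grasp; the last joint's range is limited). The gripper opens to 87 mm and grips with 3 to 60 N. Pads are 19 mm wide; open, the fingers measure 117 mm over their backs; the gripper's body (75 mm by 190 mm) begins 51 mm behind the grasp point.
Start: joints at [1.381, 0.385, 0.008, 0, -1.194, -0.259], TCP at [0.271, 0.563, 0.202] pointing down, gripper open.
Joint ranges: [-3.14, 3.14], [-1.21, 2.06], [-1.07, 1.41], [-3.16, 2.05], [-2.99, -0.16], [-3.1, 3.1]. Speed limits (rad/s): [2.79, 2.79, 3.14, 3.14, 3.14, 3.14].

## Interface

Orientations are given as a unit quaternion [x, y, z, w].
In Python, from bench import telemetry, capture, hand_in gives the robot as it stands.
- The arm moves only by the tool arm_command, never from a script. Its argument "moves" is a list of rows, each an object of numbers: "tx", "ty", "tz": the shift along the tool's x, y, z each as a share of 0.8 m, from -1 to 1; "rx", "ry", "rz": the turn, a rotation vector about the tool's x, y, z each as a share of 6 degrees, from -1 to 1; "gripper": the closure, from 0 (fully open) to 1 (shut). In form: [{"tx": .., "ty": .., "tz": .., "rx": .., "ry": .., "rz": .., "gripper": ..}, ...]. A call has 1 to 20 rows; each row shifts and turns the commanded pose from where the row before left it, along the tool's axes as they then stand; what a row does not reach is not made up. A row lasts 1/12 s, in which the tool goes at most 41.7 mm and 7.16 degrees, less where a joint would pass 70% of its speed; a pose out of reach is approached as far as the arm can. A call with a number of a shift or a turn outside -1 to 1 is refused whole. A call with a gripper value outside its range is refused whole. The fingers move at their own pace and stop on an object; the grip force is fixed at half the most. Time passes only in rows, so rows that do not move let the fingers close. It gives the time, the measured TCP pose, the force, the opening and the grip force at its end, in the units of the state.
- telemetry.state(): the state, without advancing time (a new reading comes with each control period).
- capture(name): name is "side" or "top"; returns a dict with "image" (384x512x3 uint8, red, green, blue), "mtx" (3x3 intrinsics, pixels), "R" (3x3) and "t" (3): a world point X has camera coordinates R X + t. Camera axes: x right, y down, z forward; pixel columns grow to the right and rows downward; lengths in m; the calibration is good to about 2 mm. A picture is of the moment at which its call begins. There is no depth.
- hand_in(): hands the job in; it is judged then, once.
The state is a dict: "time_s": time; "joints": joint angles; "joint_velocities": joint speeds; "joint_torque": joint torques, N m; "position": TCP position; "ee_rot": TCP orientation; "wrist_force": force on the tool from outside, world axes, zero at the start; "moment": the same for the moment, N m; "grip_width": opening from 0.0 (shut) to 1.0 (fully open); "grip_force": force on a finger pad.
Only numpy, scipy, OpenCV 4.12 (cv2) and the standard library are available. Lean on these libraries where they do the work, as an engineer would, in place of code of your own. Each camera call takes 0.05 s, during which the arm holds its last target. There are 200 camera calls.

## Working session

There is one attempt and no reset: what is moved stays moved. The work goes in short steps, Python scripts to look and compute and a tool call to move; the robot and the scene stay as the last step left them, time stands still between calls to the robot, and variables do not carry over. Pictures are saved under pics/ and viewed, at most 14 in all, crops included, and the job is handed in when it is done.

Besides the shell and the picture viewer there is one more tool, called after "Call:" in YAML: its name, and indented under it one key for each argument. arm_command: Moves the arm, as the interface text tells. Shift numbers are shares of 0.8 m and turn numbers shares of 6 degrees, none past 1 either way. Its arguments: {"type":"object","properties":{"moves":{"type":"array","items":{"type":"object","properties":{"tx":{"type":"number"},"ty":{"type":"number"},"tz":{"type":"number"},"rx":{"type":"number"},"ry":{"type":"number"},"rz":{"type":"number"},"gripper":{"type":"number"}}}}},"required":["moves"]}

```bash
mkdir -p pics
python3 - <<'E'
from bench import telemetry, capture
import cv2, pickle
d={}
for n in("top","side"):
    c=capture(n); d[n]=c; cv2.imwrite(f"pics/{n}0.png",c["image"][:,:,::-1]); print(n,c["mtx"].tolist(),c["R"].tolist(),c["t"].tolist() if hasattr(c["t"],'tolist') else c["t"])
pickle.dump(d,open("c0.pkl","wb"))
print(telemetry.state())
E
```

```text
top [[385.14314253413073, 0.0, 248.9840566938369], [0.0, 385.14314253413073, 196.55040240566152], [0.0, 0.0, 1.0]] [[0.006129407156405941, -0.9999133737416248, 0.011647977530596305], [-0.9964638858034266, -0.007083550595021162, -0.08372304103712254], [0.0837982974615053, -0.011093616344999993, -0.9964209838311031]] [0.04469545020178293, 0.515521433255695, 1.2531482356375105]
side [[423.6646932105547, 0.0, 253.13505975830174], [0.0, 423.6646932105547, 196.3986034534893], [0.0, 0.0, 1.0]] [[0.8978492921236269, -0.440277996729817, 0.004683399265651754], [-0.2975608008164687, -0.6145806909546049, -0.7305806896730999], [0.3245369292554611, 0.6545577590261534, -0.6828103116152363]] [-0.4520546364713137, 0.24118451551324885, 0.8885694084778675]
{'time_s': 0.1, 'joints': array([ 1.38057484e+00,  3.85482699e-01,  6.79178058e-03, -4.26527752e-04,
       -1.19398767e+00, -2.58617202e-01]), 'joint_velocities': array([-0.00115998, -0.0012934 ,  0.00201963,  0.0022157 , -0.00208865,
        0.0003949 ]), 'joint_torque': array([-4.15026498e-04, -3.91690886e+01,  1.87934554e+01,  4.23191875e+00,
        1.34542573e-02, -6.70372378e-05]), 'position': array([0.27093178, 0.56260127, 0.2007799 ]), 'ee_rot': array([ 9.74905532e-01, -2.22616889e-01, -1.65933835e-04,  9.47358134e-04]), 'wrist_force': array([-0.66029391,  1.10354423, -0.88530858]), 'moment': array([ 0.03865809, -0.00227309,  0.03975441]), 'grip_force': 0.0, 'grip_width': 0.997997914037236}
```

View pics/top0.png

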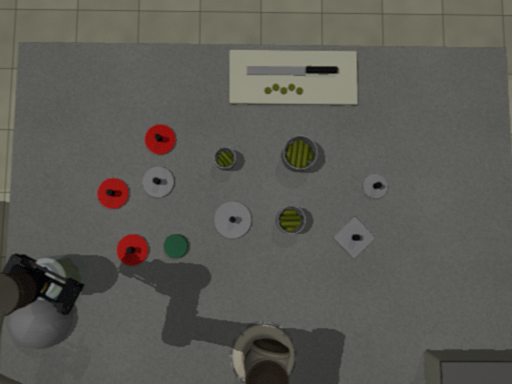

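View pics/side0.png

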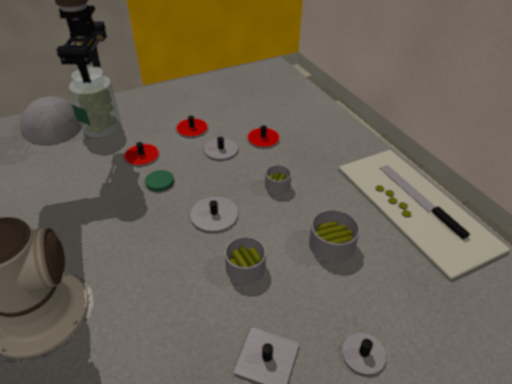

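The top view shows the lids: small (375,186), medium (158,182), large (233,219). The pots are small (226,158), medium (291,219) and large (299,153). The square lid is at (354,238), the green cap at (176,245), and there are three red look-alikes on the left. The side view shows the gripper close to the glass jar at (95,100), so I'll lift first.

```bash
cat > h.py <<'E'
import numpy as np, cv2
def ray(c,u,v,z):
    R=np.array(c["R"]);t=np.array(c["t"]);C=-R.T@t
    d=R.T@np.linalg.solve(np.array(c["mtx"]),[u,v,1.]); return C+d*(z-C[2])/d[2]
def proj(c,X):
    p=np.array(c["mtx"])@(np.array(c["R"])@np.array(X)+np.array(c["t"])); return p[:2]/p[2]
E
python3 - <<'E'
import pickle,cv2,numpy as np
from h import *
d=pickle.load(open("c0.pkl","rb"));c=d["top"];im=c["image"]
print("table",im[300,400],im[230,260],"lid",im[226,245],im[190,380],im[190,150],"sq",im[250,352])
for row,a,b in((158,210,242),(219,272,310),(153,275,325)): print(im[row,a:b].max(1).tolist())
for col,a,b in((226,142,175),(291,200,240),(299,130,178)): print(im[a:b,col].max(1).tolist())
a=cv2.resize(im[120:260,130:400],None,fx=2.96,fy=2.96,interpolation=cv2.INTER_CUBIC)
cv2.imwrite("pics/z.png",a[:,:,::-1])
g=im.astype(int);sat=g.max(2)-g.min(2)
m=((g.max(2)>118)&(sat<30)).astype(np.uint8)
for ct in cv2.findContours(m,cv2.RETR_EXTERNAL,cv2.CHAIN_APPROX_NONE)[0]:
    if 80<cv2.contourArea(ct)<3000:
        (u,v),(w,h),_=cv2.fitEllipse(ct); p=ray(c,u,v,.009)
        print(round(u,1),round(v,1),round(w,1),round(h,1),p.round(4))
E
```

```text
table [91 91 88] [93 95 91] lid [112 111 112] [104 103 105] [114 114 115] sq [107 106 108]
[95, 92, 96, 102, 87, 68, 56, 47, 40, 50, 59, 71, 72, 59, 47, 56, 74, 81, 79, 66, 52, 50, 54, 59, 80, 85, 67, 59, 58, 59, 58, 59]
[95, 96, 92, 82, 76, 79, 67, 43, 41, 53, 57, 56, 54, 55, 53, 54, 52, 55, 53, 53, 52, 53, 51, 53, 49, 50, 51, 50, 50, 49, 48, 57, 80, 80, 67, 57, 57, 59]
[95, 98, 98, 96, 95, 88, 73, 69, 78, 73, 52, 49, 75, 88, 78, 61, 53, 65, 81, 85, 71, 53, 53, 73, 81, 78, 64, 51, 55, 77, 82, 73, 59, 50, 55, 57, 58, 50, 43, 49, 63, 80, 81, 65, 62, 63, 59, 58, 64, 84]
[92, 95, 96, 97, 96, 89, 58, 47, 52, 54, 49, 47, 58, 71, 84, 82, 74, 56, 48, 53, 61, 67, 65, 59, 60, 77, 57, 48, 60, 86, 92, 89, 89]
[97, 95, 93, 96, 101, 97, 71, 55, 59, 52, 59, 76, 81, 69, 50, 49, 59, 67, 66, 53, 40, 59, 77, 82, 76, 62, 51, 63, 75, 80, 69, 54, 65, 92, 92, 91, 89, 87, 87, 90]
[93, 91, 92, 94, 99, 98, 65, 43, 44, 44, 53, 58, 61, 63, 67, 72, 73, 74, 77, 75, 79, 78, 79, 81, 85, 88, 86, 85, 85, 82, 82, 82, 76, 76, 76, 71, 68, 68, 79, 63, 49, 50, 74, 89, 89, 88, 89, 87]
237.8 361.8 9.2 29.0 [-0.0188  0.0807  0.009 ]
1.9 174.3 4.1 36.8 [0.585  0.8719 0.009 ]
8.8 166.7 2.6 69.4 [0.6106 0.8504 0.009 ]
2.8 141.8 6.0 33.7 [0.6948 0.8755 0.009 ]
3.6 110.3 7.9 36.0 [0.8027 0.8792 0.009 ]
12.6 102.0 2.6 59.7 [0.8318 0.8506 0.009 ]
303.2 5.0 10.8 35.1 [ 1.189  -0.1372  0.009 ]
182.7 4.7 10.0 34.9 [1.1848 0.2829 0.009 ]
```

View pics/z.png

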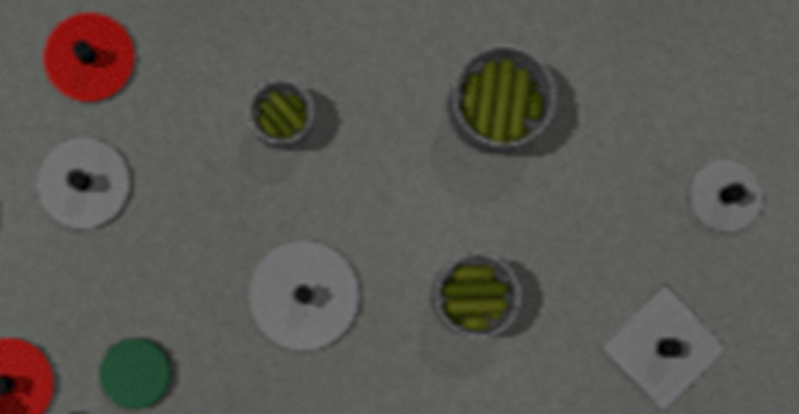

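The zoomed view shows clear round discs and pot rims with low contrast. I'll fit the lids from a bluish-tint and brightness mask, and the pot rims with Hough circles.

```bash
cat > fit.py <<'E'
from h import *
def lids(c,guess,view):
    im=c["image"].astype(np.float32); b=cv2.GaussianBlur(im,(0,0),1)
    m=((b.max(2)>95)&(b[...,2]-b[...,0]>-1.2)&(b.max(2)-b.min(2)<12)).astype(np.uint8)
    m=cv2.morphologyEx(m,cv2.MORPH_OPEN,np.ones((3,3),np.uint8))
    for n,(u,v) in guess.items():
        k=np.zeros_like(m);cv2.circle(k,(u,v),26,1,-1)
        cs=cv2.findContours(m*k,cv2.RETR_EXTERNAL,cv2.CHAIN_APPROX_NONE)[0]
        ct=cv2.convexHull(max(cs,key=cv2.contourArea)); e=cv2.fitEllipse(ct)
        print(view,n,np.round(e[0]+e[1],1),ray(c,*e[0],.009).round(4))
def pots(c,guess,view):
    K=6
    for n,(u,v,rad,h) in guess.items():
        z=-(np.array(c["R"]).T@np.array(c["t"]))[2]
        er=rad/(z-h)*c["mtx"][0][0] 
        x0,y0=u-32,v-32
        cr=cv2.resize(c["image"][y0:y0+64,x0:x0+64,:],None,fx=K,fy=K,interpolation=cv2.INTER_CUBIC)
        g=cv2.GaussianBlur(cr.max(2),(0,0),3)
        cc=cv2.HoughCircles(g,cv2.HOUGH_GRADIENT_ALT if 0 else cv2.HOUGH_GRADIENT,1,6,param1=40,param2=8,minRadius=int(er*K*.93),maxRadius=int(er*K*1.05))
        for q in ([] if cc is None else cc[0][:3]):
            uu,vv=(q[0]+.5)/K-.5+x0,(q[1]+.5)/K-.5+y0
            print(view,n,round(uu,1),round(vv,1),"r",round(q[2]/K,1),"exp",round(er,1),ray(c,uu,vv,h).round(4))
E
python3 - <<'E'
import pickle
from fit import *
d=pickle.load(open("c0.pkl","rb"))
lids(d["top"],dict(S=(375,186),M=(158,182),L=(233,219)),"top")
lids(d["side"],dict(S=(364,353),M=(221,148),L=(214,214)),"side")
print("outer");pots(d["top"],dict(S=(226,158,.036,.05),M=(291,219,.046,.058),L=(299,153,.056,.066)),"top")
print("inner");pots(d["top"],dict(S=(226,158,.033,.05),M=(291,219,.043,.058),L=(299,153,.053,.066)),"top")
im=d["side"]["image"][160:290,190:370];a=cv2.resize(im,None,fx=4,fy=4,interpolation=cv2.INTER_CUBIC)
cv2.imwrite("pics/zs.png",a[:,:,::-1])
E
```

```text
top S [374.8 185.7  22.8  24.3] [ 0.5559 -0.375   0.009 ]
top M [157.5 181.4  29.1  30.4] [0.565  0.3541 0.009 ]
top L [232.  219.2  36.1  36.8] [0.4402 0.1039 0.009 ]Traceback (most recent call last):
  File "<stdin>", line 5, in <module>
  File "fit.py", line 9, in lids
    ct=cv2.convexHull(max(cs,key=cv2.contourArea)); e=cv2.fitEllipse(ct)
                      ~~~^^^^^^^^^^^^^^^^^^^^^^^^
ValueError: max() iterable argument is empty
```

Run:
```python
import pickle
from fit import *
d=pickle.load(open("c0.pkl","rb"))
print("outer");pots(d["top"],dict(S=(226,158,.036,.05),M=(291,219,.046,.058),L=(299,153,.056,.066)),"top")
print("inner");pots(d["top"],dict(S=(226,158,.033,.05),M=(291,219,.043,.058),L=(299,153,.053,.066)),"top")
c=d["side"]
for X in((.5559,-.375,.045),(.565,.3541,.045),(.4402,.1039,.045),(.5559,-.375,.009),(.565,.3541,.009),(.4402,.1039,.009)):print(X,proj(c,X).round(1))
im=c["image"]
a=cv2.resize(im[160:290,190:370],None,fx=4,fy=4,interpolation=cv2.INTER_CUBIC)
cv2.imwrite("pics/zs.png",a[:,:,::-1])
```

```text
outer
top S 225.2 157.7 r 10.6 exp 11.2 [0.6395 0.1268 0.05  ]
top S 224.8 158.7 r 11.3 exp 11.2 [0.6361 0.1279 0.05  ]
top L 299.3 152.5 r 16.6 exp 17.6 [ 0.6553 -0.1131  0.066 ]
top L 300.2 153.3 r 17.5 exp 17.6 [ 0.6526 -0.1158  0.066 ]
top L 298.7 153.7 r 18.1 exp 17.6 [ 0.6515 -0.1109  0.066 ]
inner
top S 224.7 157.2 r 10.0 exp 10.2 [0.6411 0.1285 0.05  ]
top M 290.0 218.3 r 12.7 exp 13.4 [ 0.4431 -0.0833  0.058 ]
top L 299.7 152.3 r 16.4 exp 16.7 [ 0.6559 -0.1142  0.066 ]
top L 299.3 151.3 r 15.6 exp 16.7 [ 0.6592 -0.1131  0.066 ]
top L 298.7 152.2 r 16.6 exp 16.7 [ 0.6564 -0.1109  0.066 ]
(0.5559, -0.375, 0.045) [366.6 342.5]
(0.565, 0.3541, 0.045) [219.7 137.3]
(0.4402, 0.1039, 0.045) [212.6 201.7]
(0.5559, -0.375, 0.009) [363.1 351.7]
(0.565, 0.3541, 0.009) [220.3 147.1]
(0.4402, 0.1039, 0.009) [213.4 211.8]
```

View pics/zs.png

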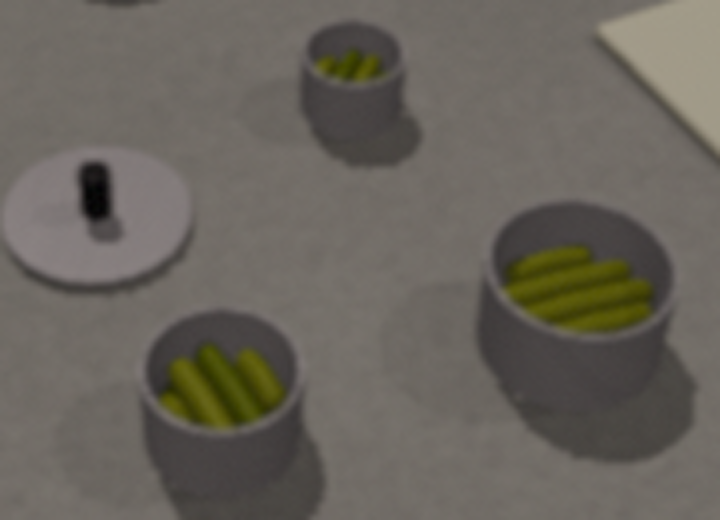

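The side zoom shows rim ellipse centres, in zoom pixels, at small (352,54), medium (222,371) and large (579,269). The large disc is at (97,213). I'll cross-check these against the top view.

Run:
```python
import pickle
from fit import *
d=pickle.load(open("c0.pkl","rb"));c=d["side"]
for n,u,v,h in(("S",352,54,.05),("M",222,371,.058),("L",579,269.5,.066),("Ldisc",97.5,213.5,.009)):
    print(n,ray(c,190+(u+.5)/4-.5,160+(v+.5)/4-.5,h).round(4))
print([ray(d["top"],u,v,h).round(4) for u,v,h in((225,158,.05),(290.6,218.7,.058),(299.5,152.8,.066),(374,185,.045))])
# green cap, jar, knob tops
im=c["image"].astype(int)
for n,u,v in(("S",366,346),("M",220,143),("L",213,207)):
    m=(im.max(2)<45).astype(np.uint8); k=np.zeros_like(m);cv2.circle(k,(u,v),14,1,-1)
    y,x=np.nonzero(m*k); print(n,"knob dark",x.mean().round(1),y.mean().round(1),"rows",y.min(),y.max(),ray(c,x.mean(),y.mean(),.027).round(4))
```

```text
S [0.6387 0.126  0.05  ]
M [ 0.4395 -0.0898  0.058 ]
L [ 0.6544 -0.1179  0.066 ]
Ldisc [0.4399 0.0992 0.009 ]
[array([0.6383, 0.1274, 0.05  ]), array([ 0.4419, -0.0852,  0.058 ]), array([ 0.6544, -0.1136,  0.066 ]), array([ 0.554, -0.36 ,  0.045])]
S knob dark 365.4 347.7 rows 340 356 [ 0.5561 -0.3764  0.027 ]
M knob dark 220.1 142.8 rows 138 148 [0.5643 0.3515 0.027 ]
L knob dark 213.5 207.6 rows 201 214 [0.4402 0.1006 0.027 ]
```

Call:
arm_command:
  moves:
    - {"tz": -0.05}
    - {"tz": -0.05}
    - {"tz": -0.02}

```text
$.moves[0]: bad value
```

Call:
arm_command:
  moves:
    - {"tx": 0,"ty": 0,"tz": -0.04,"rx": 0,"ry": 0,"rz": 0,"gripper": 0}
    - {"tx": 0,"ty": 0,"tz": -0.04,"rx": 0,"ry": 0,"rz": -1,"gripper": 0}
    - {"tx": 0,"ty": 0,"tz": -0.04,"rx": 0,"ry": 0,"rz": -1,"gripper": 0}
    - {"tx": 0,"ty": 0,"tz": 0,"rx": 0,"ry": 0,"rz": -1,"gripper": 0}
    - {"tx": 0,"ty": 0,"tz": 0,"rx": 0,"ry": 0,"rz": -1,"gripper": 0}
    - {"tx": 0,"ty": 0,"tz": 0,"rx": 0,"ry": 0,"rz": -0.28,"gripper": 0}
    - {"tx": 0,"ty": 0,"tz": 0,"rx": 0,"ry": 0,"rz": 0,"gripper": 0}

```text
time_s: 0.68
position: [0.271, 0.5629, 0.2973]
ee_rot: [1.0, -0.0, -0.0, 0.0]
wrist_force: [-0.2, 0.3, -0.9]
grip_width: 0.997
grip_force: 0.0
```

Call:
arm_command:
  moves:
    - {"tx": 0.0334,"ty": 0.0239,"tz": 0,"rx": 0,"ry": 0,"rz": 0,"gripper": 0}
    - {"tx": 0.0334,"ty": 0.0239,"tz": 0,"rx": 0,"ry": 0,"rz": 0,"gripper": 0}
    - {"tx": 0.0334,"ty": 0.0239,"tz": 0,"rx": 0,"ry": 0,"rz": 0,"gripper": 0}
    - {"tx": 0.0334,"ty": 0.0239,"tz": 0.02,"rx": 0,"ry": 0,"rz": 0,"gripper": 0}
    - {"tx": 0.0334,"ty": 0.0239,"tz": 0.02,"rx": 0,"ry": 0,"rz": 0,"gripper": 0}
    - {"tx": 0.0334,"ty": 0.0239,"tz": 0.03,"rx": 0,"ry": 0,"rz": 0,"gripper": 0}
    - {"tx": 0.0334,"ty": 0.0239,"tz": 0.03,"rx": 0,"ry": 0,"rz": 0,"gripper": 0}
    - {"tx": 0.0334,"ty": 0.0239,"tz": 0.03,"rx": 0,"ry": 0,"rz": 0,"gripper": 0}
    - {"tx": 0.0334,"ty": 0.0239,"tz": 0.03,"rx": 0,"ry": 0,"rz": 0,"gripper": 0}
    - {"tx": 0.0334,"ty": 0.0239,"tz": 0.03,"rx": 0,"ry": 0,"rz": 0,"gripper": 0}
    - {"tx": 0.0334,"ty": 0.0239,"tz": 0.03,"rx": 0,"ry": 0,"rz": 0,"gripper": 0}
    - {"tx": 0,"ty": 0,"tz": 0,"rx": 0,"ry": 0,"rz": 0,"gripper": 0}
    - {"tx": 0,"ty": 0,"tz": 0,"rx": 0,"ry": 0,"rz": 0,"gripper": 0}

```text
time_s: 1.77
position: [0.5652, 0.3501, 0.1186]
ee_rot: [1.0, -0.002, -0.002, 0.002]
wrist_force: [0.2, 0.6, 0.1]
grip_width: 0.996
grip_force: 0.0
```

Run:
```python
from bench import telemetry, capture
from h import *
c=capture("side");im=c["image"]
a=cv2.resize(im[60:210,130:310],None,fx=4,fy=4,interpolation=cv2.INTER_CUBIC)
cv2.imwrite("pics/s1.png",a[:,:,::-1]);print(telemetry.state()["position"])
```

```text
[0.56520621 0.35174645 0.12058676]
```

View pics/s1.png

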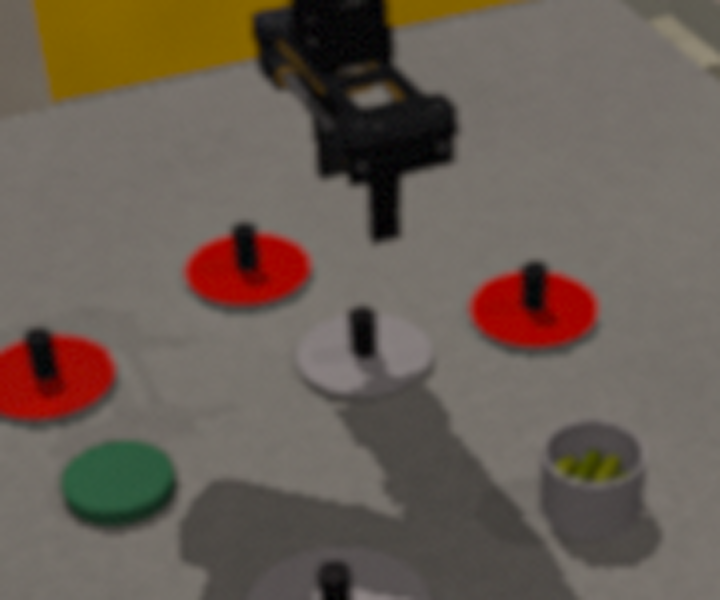

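The lid's knob is at (362,332) in the zoom and the gripper is above it. Next I descend and grip.

Call:
arm_command:
  moves:
    - {"tx": 0,"ty": 0,"tz": 0.03,"rx": 0,"ry": 0,"rz": 0,"gripper": 0}
    - {"tx": 0,"ty": 0,"tz": 0.03,"rx": 0,"ry": 0,"rz": 0,"gripper": 0}
    - {"tx": 0,"ty": 0,"tz": 0.03,"rx": 0,"ry": 0,"rz": 0,"gripper": 0}
    - {"tx": 0,"ty": 0,"tz": 0.02,"rx": 0,"ry": 0,"rz": 0,"gripper": 0}
    - {"tx": 0,"ty": 0,"tz": 0.012,"rx": 0,"ry": 0,"rz": 0,"gripper": 0}
    - {"tx": 0,"ty": 0,"tz": 0,"rx": 0,"ry": 0,"rz": 0,"gripper": 0}
    - {"tx": 0,"ty": 0,"tz": 0,"rx": 0,"ry": 0,"rz": 0,"gripper": 0}

```text
time_s: 2.4
position: [0.5651, 0.3538, 0.0253]
ee_rot: [1.0, 0.0, 0.001, -0.0]
wrist_force: [0.2, 1.2, -0.4]
grip_width: 1.002
grip_force: 0.0
```

Call:
arm_command:
  moves:
    - {"tx": 0,"ty": 0,"tz": 0,"rx": 0,"ry": 0,"rz": 0,"gripper": 1}
    - {"tx": 0,"ty": 0,"tz": 0,"rx": 0,"ry": 0,"rz": 0,"gripper": 1}
    - {"tx": 0,"ty": 0,"tz": 0,"rx": 0,"ry": 0,"rz": 0,"gripper": 1}
    - {"tx": 0,"ty": 0,"tz": 0,"rx": 0,"ry": 0,"rz": 0,"gripper": 1}
    - {"tx": 0,"ty": 0,"tz": 0,"rx": 0,"ry": 0,"rz": 0,"gripper": 1}
    - {"tx": 0,"ty": 0,"tz": 0,"rx": 0,"ry": 0,"rz": 0,"gripper": 1}
    - {"tx": 0,"ty": 0,"tz": 0,"rx": 0,"ry": 0,"rz": 0,"gripper": 1}
    - {"tx": 0,"ty": 0,"tz": 0,"rx": 0,"ry": 0,"rz": 0,"gripper": 1}
    - {"tx": 0,"ty": 0,"tz": 0,"rx": 0,"ry": 0,"rz": 0,"gripper": 1}
    - {"tx": 0,"ty": 0,"tz": 0,"rx": 0,"ry": 0,"rz": 0,"gripper": 1}

```text
time_s: 3.23
position: [0.5649, 0.3526, 0.0241]
ee_rot: [1.0, -0.0, -0.0, 0.0]
wrist_force: [-0.8, -0.4, -0.3]
grip_width: 0.326
grip_force: 0.0
```

Call:
arm_command:
  moves:
    - {"tx": 0,"ty": 0,"tz": 0,"rx": 0,"ry": 0,"rz": 0,"gripper": 1}
    - {"tx": 0,"ty": 0,"tz": 0,"rx": 0,"ry": 0,"rz": 0,"gripper": 1}
    - {"tx": 0,"ty": 0,"tz": 0,"rx": 0,"ry": 0,"rz": 0,"gripper": 1}
    - {"tx": 0,"ty": 0,"tz": 0,"rx": 0,"ry": 0,"rz": 0,"gripper": 1}
    - {"tx": 0,"ty": 0,"tz": 0,"rx": 0,"ry": 0,"rz": 0,"gripper": 1}
    - {"tx": 0,"ty": 0,"tz": 0,"rx": 0,"ry": 0,"rz": 0,"gripper": 1}

```text
time_s: 3.73
position: [0.5653, 0.3528, 0.0247]
ee_rot: [1.0, -0.0, 0.0, -0.0]
wrist_force: [-0.8, -0.2, 3.9]
grip_width: 0.008
grip_force: 1.9
```

Call:
arm_command:
  moves:
    - {"tx": 0,"ty": 0,"tz": -0.01,"rx": 0,"ry": 0,"rz": 0,"gripper": 1}
    - {"tx": 0,"ty": 0,"tz": -0.02,"rx": 0,"ry": 0,"rz": 0,"gripper": 1}
    - {"tx": 0,"ty": 0,"tz": -0.03,"rx": 0,"ry": 0,"rz": 0,"gripper": 1}
    - {"tx": 0,"ty": 0,"tz": -0.04,"rx": 0,"ry": 0,"rz": 0,"gripper": 1}
    - {"tx": 0,"ty": 0,"tz": -0.04,"rx": 0,"ry": 0,"rz": 0,"gripper": 1}
    - {"tx": 0,"ty": 0,"tz": -0.03,"rx": 0,"ry": 0,"rz": 0,"gripper": 1}
    - {"tx": 0,"ty": 0,"tz": -0.01,"rx": 0,"ry": 0,"rz": 0,"gripper": 1}
    - {"tx": 0,"ty": 0,"tz": 0,"rx": 0,"ry": 0,"rz": 0,"gripper": 1}

```text
time_s: 4.4
position: [0.5658, 0.3534, 0.1711]
ee_rot: [1.0, -0.0, 0.002, -0.002]
wrist_force: [1.0, 0.1, -0.9]
grip_width: 0.004
grip_force: 0.0
```

The fingers shut on nothing, so I'll look.

Run:
```python
from bench import telemetry, capture
from h import *
c=capture("side");im=c["image"];d=capture("top")
a=cv2.resize(im[40:210,130:310],None,fx=3.4,fy=3.4,interpolation=cv2.INTER_CUBIC)
b=cv2.resize(d["image"][120:270,90:250],None,fx=2.6,fy=3.4,interpolation=cv2.INTER_CUBIC)
cv2.imwrite("pics/s2.png",a[:,:,::-1]);cv2.imwrite("pics/t2.png",b[:,:,::-1])
p=telemetry.state()["position"];print(p,proj(c,p),proj(d,p))
```

```text
[0.56397611 0.3521215  0.16678152] [217.50081102 101.95076942] [146.08226279 175.11175121]
```

View pics/s2.png

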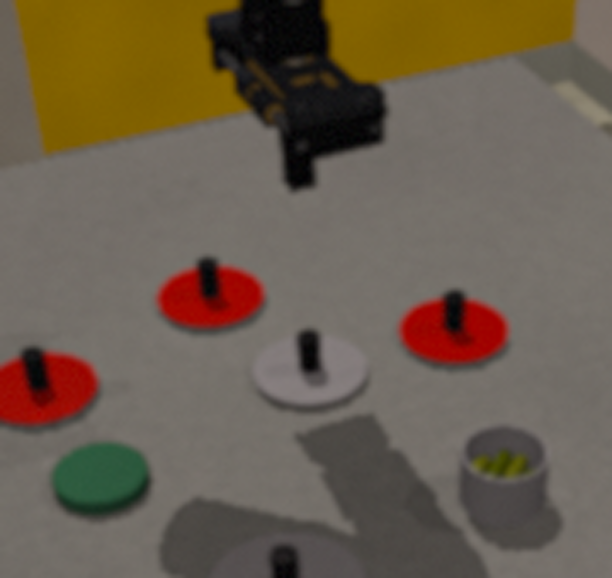

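View pics/t2.png

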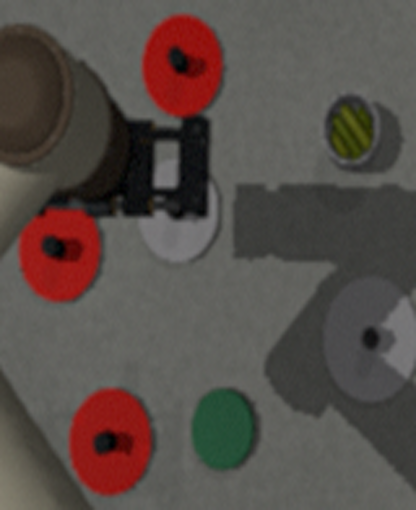

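The side zoom shows the finger tip at (300,185), which is image (218.2,94.4). That's about 10 rows higher than the telemetry TCP projects. The top zoom shows the gripper body across rows 155–183, with the knob at its lower edge. I'll quantify the offset.

Run:
```python
import pickle
from h import *
d=pickle.load(open("c0.pkl","rb"))
p=np.array([.565,.3525,.1685])
print("tip pred side",proj(d["side"],p-[0,0,.008]).round(1))
for dx in(0,.02,.03,.04,.05): print(dx,proj(d["side"],p+[dx,0,-.008]).round(1),proj(d["side"],p+[0,dx,-.008]).round(1))
for z in(.23,.25,.27): print(z,"body top-row169 -> x",ray(d["top"],155,169,z).round(3),"right end col171",ray(d["top"],171,169,z).round(3))
# earlier open view: near-finger tip at (226,120) with TCP z .12
print(proj(d["side"],[.565,.3525-.0435-.007,.112]).round(1),proj(d["side"],[.565,.3525+.0505,.112]).round(1))
```

```text
tip pred side [217.9 103.8]
0 [217.9 103.8] [217.9 103.8]
0.02 [224.4 102.2] [215.2 100.5]
0.03 [227.7 101.4] [213.9  98.8]
0.04 [230.9 100.6] [212.5  97.2]
0.05 [234.1  99.8] [211.2  95.6]
0.23 body top-row169 -> x [0.573 0.312 0.23 ] right end col171 [0.573 0.267 0.23 ]
0.25 body top-row169 -> x [0.569 0.307 0.25 ] right end col171 [0.57  0.263 0.25 ]
0.27 body top-row169 -> x [0.566 0.302 0.27 ] right end col171 [0.567 0.26  0.27 ]
[225.7 127.4] [212.2 110.1]
```

Horizontally the tool agrees, but the tip sits roughly 25–32 mm higher than telemetry says, so the fingers closed above the knob. I'll go down again, lower, and measure the tip in the side view.

Call:
arm_command:
  moves:
    - {"tx": 0,"ty": 0,"tz": 0.03,"rx": 0,"ry": 0,"rz": 0,"gripper": 0}
    - {"tx": 0,"ty": 0,"tz": 0.04,"rx": 0,"ry": 0,"rz": 0,"gripper": 0}
    - {"tx": 0,"ty": 0,"tz": 0.03,"rx": 0,"ry": 0,"rz": 0,"gripper": 0}
    - {"tx": 0,"ty": 0,"tz": 0,"rx": 0,"ry": 0,"rz": 0,"gripper": 0}
    - {"tx": 0,"ty": 0,"tz": 0,"rx": 0,"ry": 0,"rz": 0,"gripper": 0}
    - {"tx": 0,"ty": 0,"tz": 0,"rx": 0,"ry": 0,"rz": 0,"gripper": 0}
    - {"tx": 0,"ty": 0,"tz": 0,"rx": 0,"ry": 0,"rz": 0,"gripper": 0}
    - {"tx": 0,"ty": 0,"tz": 0,"rx": 0,"ry": 0,"rz": 0,"gripper": 0}
    - {"tx": 0,"ty": 0,"tz": 0.03,"rx": 0,"ry": 0,"rz": 0,"gripper": 0}
    - {"tx": 0,"ty": 0,"tz": 0.03,"rx": 0,"ry": 0,"rz": 0,"gripper": 0}
    - {"tx": 0,"ty": 0,"tz": 0.02,"rx": 0,"ry": 0,"rz": 0,"gripper": 0}
    - {"tx": 0,"ty": 0,"tz": 0.01,"rx": 0,"ry": 0,"rz": 0,"gripper": 0}
    - {"tx": 0,"ty": 0,"tz": 0,"rx": 0,"ry": 0,"rz": 0,"gripper": 0}
    - {"tx": 0,"ty": 0,"tz": 0,"rx": 0,"ry": 0,"rz": 0,"gripper": 0}

```text
time_s: 5.67
position: [0.5656, 0.3531, 0.0172]
ee_rot: [1.0, -0.0, 0.001, -0.0]
wrist_force: [0.4, -0.1, -0.5]
grip_width: 0.954
grip_force: 0.0
```

Run:
```python
from bench import telemetry, capture
from h import *
c=capture("side");im=c["image"]
a=cv2.resize(im[90:180,170:280],None,fx=6,fy=6,interpolation=cv2.INTER_CUBIC)
cv2.imwrite("pics/s3.png",a[:,:,::-1])
s=telemetry.state();print(s["position"],s["grip_width"],s["wrist_force"])
```

```text
[0.56597964 0.35342726 0.01782947] 0.9752175808795269 [ 0.95344225 -0.13022639  0.7999827 ]
```

View pics/s3.png

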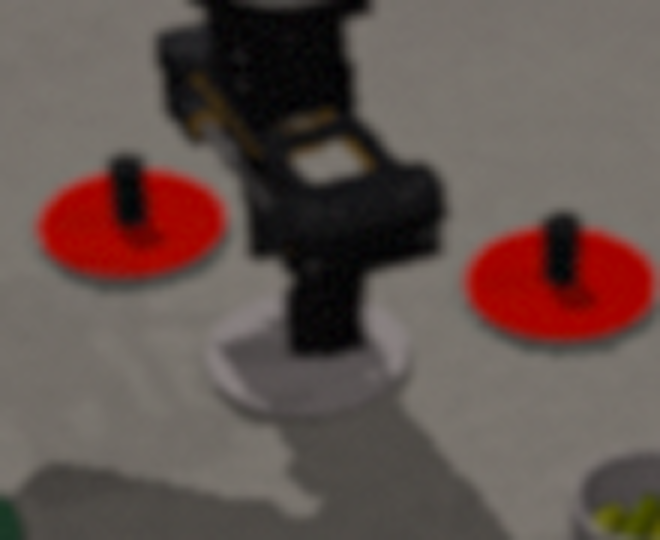

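The near finger's tip is at zoom (325,352), about 25 mm above the disc and still above grasp depth. I'll lower in small steps, watching the force.

Call:
arm_command:
  moves:
    - {"tx": 0,"ty": 0,"tz": 0.01,"rx": 0,"ry": 0,"rz": 0,"gripper": 0}
    - {"tx": 0,"ty": 0,"tz": 0.01,"rx": 0,"ry": 0,"rz": 0,"gripper": 0}
    - {"tx": 0,"ty": 0,"tz": 0,"rx": 0,"ry": 0,"rz": 0,"gripper": 0}
    - {"tx": 0,"ty": 0,"tz": 0,"rx": 0,"ry": 0,"rz": 0,"gripper": 0}

```text
time_s: 6.05
position: [0.5646, 0.3522, -0.0005]
ee_rot: [1.0, -0.0, -0.0, 0.0]
wrist_force: [0.8, 0.3, -0.1]
grip_width: 0.997
grip_force: 0.0
```

Call:
arm_command:
  moves:
    - {"tx": 0,"ty": 0,"tz": 0.004,"rx": 0,"ry": 0,"rz": 0,"gripper": 0}
    - {"tx": 0,"ty": 0,"tz": 0,"rx": 0,"ry": 0,"rz": 0,"gripper": 0}

```text
time_s: 6.22
position: [0.5648, 0.3525, -0.0034]
ee_rot: [1.0, -0.0, -0.0, 0.0]
wrist_force: [1.3, 0.3, -0.6]
grip_width: 0.999
grip_force: 0.0
```

Run:
```python
from bench import telemetry, capture
from h import *
c=capture("side");im=c["image"]
print(im[140:165,224].max(1).tolist())
s=telemetry.state();print(s["position"],s["grip_width"],s["wrist_force"])
for z in(.009,.02,.03,.04): print(z,[proj(c,[.565,y,z]).round(1).tolist() for y in(.31,.295)])
```

```text
[12, 14, 6, 7, 8, 9, 7, 7, 16, 26, 38, 43, 44, 43, 46, 58, 73, 82, 83, 75, 76, 80, 81, 79, 77]
[ 0.56487174  0.35249236 -0.00327418] 0.9989596522372147 [-0.25226997  1.06361627 -0.08510554]
0.009 [[226.0, 155.0], [228.0, 157.8]]
0.02 [[225.9, 152.0], [227.9, 154.8]]
0.03 [[225.7, 149.3], [227.8, 152.1]]
0.04 [[225.6, 146.6], [227.6, 149.3]]
```

Run:
```python
from bench import telemetry, capture
from h import *
c=capture("side");im=c["image"]
a=cv2.resize(im[90:180,170:280],None,fx=6,fy=6,interpolation=cv2.INTER_CUBIC)
a=np.clip(a.astype(float)*1.8,0,255).astype(np.uint8)
cv2.imwrite("pics/s4.png",a[:,:,::-1])
```

```text
(no output)
```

View pics/s4.png

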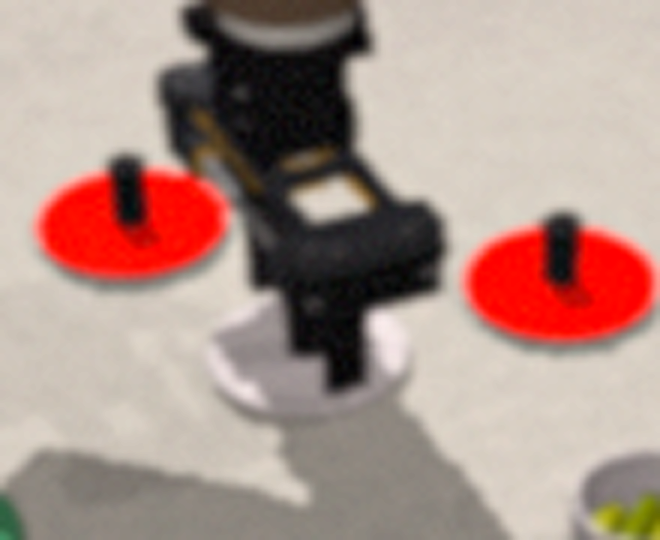

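The finger tip is now at zoom (345,390), beside the knob whose base is at (308,352), about 17 mm above the table. The telemetry z bias is about −27 mm. I'll close here, slightly lower.

Call:
arm_command:
  moves:
    - {"tx": 0,"ty": 0,"tz": 0.003,"rx": 0,"ry": 0,"rz": 0,"gripper": 1}
    - {"tx": 0,"ty": 0,"tz": 0,"rx": 0,"ry": 0,"rz": 0,"gripper": 1}
    - {"tx": 0,"ty": 0,"tz": 0,"rx": 0,"ry": 0,"rz": 0,"gripper": 1}
    - {"tx": 0,"ty": 0,"tz": 0,"rx": 0,"ry": 0,"rz": 0,"gripper": 1}
    - {"tx": 0,"ty": 0,"tz": 0,"rx": 0,"ry": 0,"rz": 0,"gripper": 1}
    - {"tx": 0,"ty": 0,"tz": 0,"rx": 0,"ry": 0,"rz": 0,"gripper": 1}
    - {"tx": 0,"ty": 0,"tz": 0,"rx": 0,"ry": 0,"rz": 0,"gripper": 1}
    - {"tx": 0,"ty": 0,"tz": 0,"rx": 0,"ry": 0,"rz": 0,"gripper": 1}
    - {"tx": 0,"ty": 0,"tz": 0,"rx": 0,"ry": 0,"rz": 0,"gripper": 1}
    - {"tx": 0,"ty": 0,"tz": 0,"rx": 0,"ry": 0,"rz": 0,"gripper": 1}
    - {"tx": 0,"ty": 0,"tz": 0,"rx": 0,"ry": 0,"rz": 0,"gripper": 1}
    - {"tx": 0,"ty": 0,"tz": 0,"rx": 0,"ry": 0,"rz": 0,"gripper": 1}
    - {"tx": 0,"ty": 0,"tz": 0,"rx": 0,"ry": 0,"rz": 0,"gripper": 1}
    - {"tx": 0,"ty": 0,"tz": 0,"rx": 0,"ry": 0,"rz": 0,"gripper": 1}

```text
time_s: 7.48
position: [0.565, 0.3527, -0.0054]
ee_rot: [1.0, -0.0, 0.0, -0.0]
wrist_force: [0.6, 0.9, 0.1]
grip_width: 0.247
grip_force: 30.0
```

Call:
arm_command:
  moves:
    - {"tx": 0,"ty": 0,"tz": -0.01,"rx": 0,"ry": 0,"rz": 0,"gripper": 1}
    - {"tx": 0,"ty": 0,"tz": -0.02,"rx": 0,"ry": 0,"rz": 0,"gripper": 1}
    - {"tx": 0,"ty": 0,"tz": -0.03,"rx": 0,"ry": 0,"rz": 0,"gripper": 1}
    - {"tx": 0,"ty": 0,"tz": -0.04,"rx": 0,"ry": 0,"rz": 0,"gripper": 1}
    - {"tx": 0,"ty": 0,"tz": -0.03,"rx": 0,"ry": 0,"rz": 0,"gripper": 1}
    - {"tx": 0,"ty": 0,"tz": -0.02,"rx": 0,"ry": 0,"rz": 0,"gripper": 1}
    - {"tx": 0,"ty": 0,"tz": 0,"rx": 0,"ry": 0,"rz": 0,"gripper": 1}

```text
time_s: 8.07
position: [0.5671, 0.3542, 0.1199]
ee_rot: [1.0, 0.0, 0.004, -0.003]
wrist_force: [0.3, 0.5, -0.5]
grip_width: 0.241
grip_force: 30.0
```

Call:
arm_command:
  moves:
    - {"tx": -0.0055,"ty": 0.0197,"tz": 0,"rx": 0,"ry": 0,"rz": 0,"gripper": 1}
    - {"tx": -0.0111,"ty": 0.0394,"tz": 0,"rx": 0,"ry": 0,"rz": 0,"gripper": 1}
    - {"tx": -0.0111,"ty": 0.0394,"tz": 0,"rx": 0,"ry": 0,"rz": 0,"gripper": 1}
    - {"tx": -0.0111,"ty": 0.0394,"tz": 0,"rx": 0,"ry": 0,"rz": 0,"gripper": 1}
    - {"tx": -0.0111,"ty": 0.0394,"tz": 0,"rx": 0,"ry": 0,"rz": 0,"gripper": 1}
    - {"tx": -0.0111,"ty": 0.0394,"tz": 0,"rx": 0,"ry": 0,"rz": 0,"gripper": 1}
    - {"tx": -0.0111,"ty": 0.0394,"tz": 0,"rx": 0,"ry": 0,"rz": 0,"gripper": 1}
    - {"tx": -0.0111,"ty": 0.0394,"tz": 0,"rx": 0,"ry": 0,"rz": 0,"gripper": 1}
    - {"tx": -0.0111,"ty": 0.0394,"tz": 0,"rx": 0,"ry": 0,"rz": 0,"gripper": 1}
    - {"tx": -0.0111,"ty": 0.0394,"tz": 0,"rx": 0,"ry": 0,"rz": 0,"gripper": 1}
    - {"tx": -0.0111,"ty": 0.0394,"tz": 0,"rx": 0,"ry": 0,"rz": 0,"gripper": 1}
    - {"tx": -0.0111,"ty": 0.0394,"tz": 0,"rx": 0,"ry": 0,"rz": 0,"gripper": 1}
    - {"tx": -0.0111,"ty": 0.0394,"tz": 0,"rx": 0,"ry": 0,"rz": 0,"gripper": 1}
    - {"tx": -0.0111,"ty": 0.0394,"tz": 0,"rx": 0,"ry": 0,"rz": 0,"gripper": 1}
    - {"tx": -0.0055,"ty": 0.0197,"tz": 0,"rx": 0,"ry": 0,"rz": 0,"gripper": 1}
    - {"tx": 0,"ty": 0,"tz": 0,"rx": 0,"ry": 0,"rz": 0,"gripper": 1}
    - {"tx": 0,"ty": 0,"tz": 0,"rx": 0,"ry": 0,"rz": 0,"gripper": 1}

```text
time_s: 9.48
position: [0.4395, -0.0893, 0.1138]
ee_rot: [1.0, -0.001, -0.001, -0.0]
wrist_force: [0.0, 0.0, -0.8]
grip_width: 0.244
grip_force: 30.0
```

Run:
```python
from bench import telemetry, capture
from h import *
c=capture("side");im=c["image"]
a=cv2.resize(im[130:310,150:370],None,fx=3.3,fy=3.3,interpolation=cv2.INTER_CUBIC)
a=np.clip(a.astype(float)*1.6,0,255).astype(np.uint8)
cv2.imwrite("pics/s5.png",a[:,:,::-1]);print(telemetry.state()["position"],telemetry.state()["wrist_force"])
```

```text
[ 0.44006744 -0.08861132  0.1140006 ] [-0.10727181  0.00699892 -1.19538682]
```

View pics/s5.png

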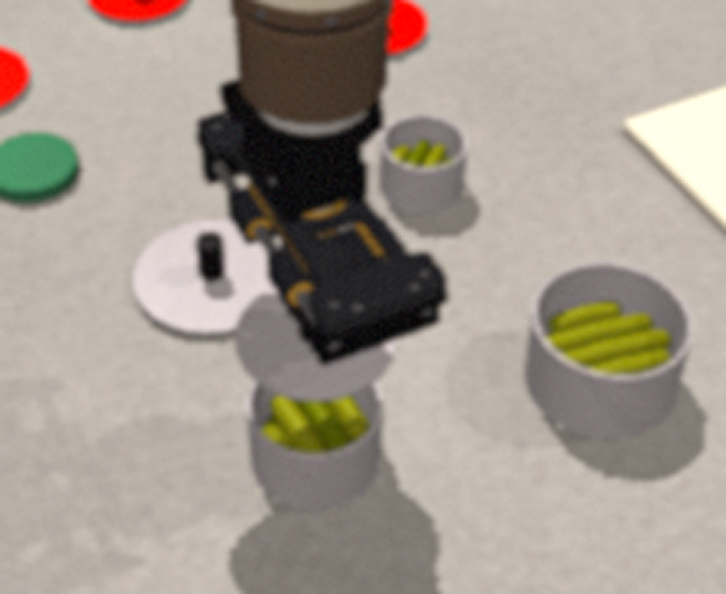

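The lid hangs level over the medium pot (lid centre column ≈315, pot ≈316 in the zoom). I'll lower it about 66 mm.

Call:
arm_command:
  moves:
    - {"tx": 0,"ty": 0,"tz": 0.02,"rx": 0,"ry": 0,"rz": 0,"gripper": 1}
    - {"tx": 0,"ty": 0,"tz": 0.02,"rx": 0,"ry": 0,"rz": 0,"gripper": 1}
    - {"tx": 0,"ty": 0,"tz": 0.015,"rx": 0,"ry": 0,"rz": 0,"gripper": 1}
    - {"tx": 0,"ty": 0,"tz": 0.01,"rx": 0,"ry": 0,"rz": 0,"gripper": 1}
    - {"tx": 0,"ty": 0,"tz": 0.006,"rx": 0,"ry": 0,"rz": 0,"gripper": 1}
    - {"tx": 0,"ty": 0,"tz": 0.005,"rx": 0,"ry": 0,"rz": 0,"gripper": 1}
    - {"tx": 0,"ty": 0,"tz": 0.003,"rx": 0,"ry": 0,"rz": 0,"gripper": 1}
    - {"tx": 0,"ty": 0,"tz": 0,"rx": 0,"ry": 0,"rz": 0,"gripper": 1}
    - {"tx": 0,"ty": 0,"tz": 0,"rx": 0,"ry": 0,"rz": 0,"gripper": 1}

```text
time_s: 10.28
position: [0.4408, -0.0885, 0.0517]
ee_rot: [1.0, -0.0, 0.0, -0.0]
wrist_force: [-0.2, -0.4, -1.9]
grip_width: 0.247
grip_force: 30.0
```

Call:
arm_command:
  moves:
    - {"tx": 0,"ty": 0,"tz": 0.003,"rx": 0,"ry": 0,"rz": 0,"gripper": 1}
    - {"tx": 0,"ty": 0,"tz": 0,"rx": 0,"ry": 0,"rz": 0,"gripper": 1}
    - {"tx": 0,"ty": 0,"tz": 0,"rx": 0,"ry": 0,"rz": 0,"gripper": 1}

```text
time_s: 10.53
position: [0.4405, -0.0886, 0.0491]
ee_rot: [1.0, -0.0, 0.0, -0.0]
wrist_force: [0.9, -0.7, -1.7]
grip_width: 0.245
grip_force: 30.0
```

Call:
arm_command:
  moves:
    - {"tx": 0,"ty": 0,"tz": 0.002,"rx": 0,"ry": 0,"rz": 0,"gripper": 1}
    - {"tx": 0,"ty": 0,"tz": 0,"rx": 0,"ry": 0,"rz": 0,"gripper": 1}
    - {"tx": 0,"ty": 0,"tz": 0,"rx": 0,"ry": 0,"rz": 0,"gripper": 1}

```text
time_s: 10.78
position: [0.4407, -0.0886, 0.0475]
ee_rot: [1.0, -0.0, 0.0, -0.0]
wrist_force: [0.3, 0.3, -1.2]
grip_width: 0.244
grip_force: 30.0
```

Call:
arm_command:
  moves:
    - {"tx": 0,"ty": 0,"tz": 0,"rx": 0,"ry": 0,"rz": 0,"gripper": 0}
    - {"tx": 0,"ty": 0,"tz": 0,"rx": 0,"ry": 0,"rz": 0,"gripper": 0}
    - {"tx": 0,"ty": 0,"tz": 0,"rx": 0,"ry": 0,"rz": 0,"gripper": 0}
    - {"tx": 0,"ty": 0,"tz": 0,"rx": 0,"ry": 0,"rz": 0,"gripper": 0}
    - {"tx": 0,"ty": 0,"tz": 0,"rx": 0,"ry": 0,"rz": 0,"gripper": 0}
    - {"tx": 0,"ty": 0,"tz": 0,"rx": 0,"ry": 0,"rz": 0,"gripper": 0}
    - {"tx": 0,"ty": 0,"tz": 0,"rx": 0,"ry": 0,"rz": 0,"gripper": 0}
    - {"tx": 0,"ty": 0,"tz": 0,"rx": 0,"ry": 0,"rz": 0,"gripper": 0}
    - {"tx": 0,"ty": 0,"tz": -0.015,"rx": 0,"ry": 0,"rz": 0,"gripper": 0}
    - {"tx": 0,"ty": 0,"tz": -0.03,"rx": 0,"ry": 0,"rz": 0,"gripper": 0}
    - {"tx": 0,"ty": 0,"tz": -0.04,"rx": 0,"ry": 0,"rz": 0,"gripper": 0}
    - {"tx": 0,"ty": 0,"tz": -0.04,"rx": 0,"ry": 0,"rz": 0,"gripper": 0}

```text
time_s: 11.78
position: [0.4396, -0.0887, 0.148]
ee_rot: [1.0, -0.0, -0.001, 0.0]
wrist_force: [1.7, 1.3, 0.2]
grip_width: 0.98
grip_force: 0.0
```

Call:
arm_command:
  moves:
    - {"tx": 0,"ty": -0.0263,"tz": 0,"rx": 0,"ry": 0,"rz": 0,"gripper": 0}
    - {"tx": 0,"ty": -0.035,"tz": 0,"rx": 0,"ry": 0,"rz": 0,"gripper": 0}
    - {"tx": 0,"ty": -0.035,"tz": 0,"rx": 0,"ry": 0,"rz": 0,"gripper": 0}
    - {"tx": 0,"ty": -0.035,"tz": 0,"rx": 0,"ry": 0,"rz": 0,"gripper": 0}
    - {"tx": 0,"ty": -0.035,"tz": 0,"rx": 0,"ry": 0,"rz": 0,"gripper": 0}
    - {"tx": 0,"ty": -0.035,"tz": 0,"rx": 0,"ry": 0,"rz": 0,"gripper": 0}
    - {"tx": 0,"ty": -0.035,"tz": 0,"rx": 0,"ry": 0,"rz": 0,"gripper": 0}
    - {"tx": 0,"ty": 0,"tz": 0,"rx": 0,"ry": 0,"rz": 0,"gripper": 0}
    - {"tx": 0,"ty": 0,"tz": 0,"rx": 0,"ry": 0,"rz": 0,"gripper": 0}
    - {"tx": 0,"ty": 0,"tz": 0,"rx": 0,"ry": 0,"rz": 0,"gripper": 0}

```text
time_s: 12.62
position: [0.4402, 0.1003, 0.1472]
ee_rot: [1.0, -0.0, -0.0, 0.0]
wrist_force: [0.5, 0.8, 0.2]
grip_width: 1.001
grip_force: 0.0
```

Run:
```python
from bench import telemetry, capture
from h import *
c=capture("side");im=c["image"]
a=cv2.resize(im[130:310,150:370],None,fx=3.3,fy=3.3,interpolation=cv2.INTER_CUBIC)
a=np.clip(a.astype(float)*1.6,0,255).astype(np.uint8)
cv2.imwrite("pics/s6.png",a[:,:,::-1]);s=telemetry.state();print(s["position"],s["grip_width"],s["time_s"])
print("M seated: disc top",proj(c,[.4405,-.088,.062]),"knob top",proj(c,[.4405,-.088,.098]))
```

```text
[0.4402003  0.09983517 0.14715635] 1.0013394516261223 12.6667
M seated: disc top [245.16868647 250.46952608] knob top [245.03154166 239.64977473]
```

View pics/s6.png

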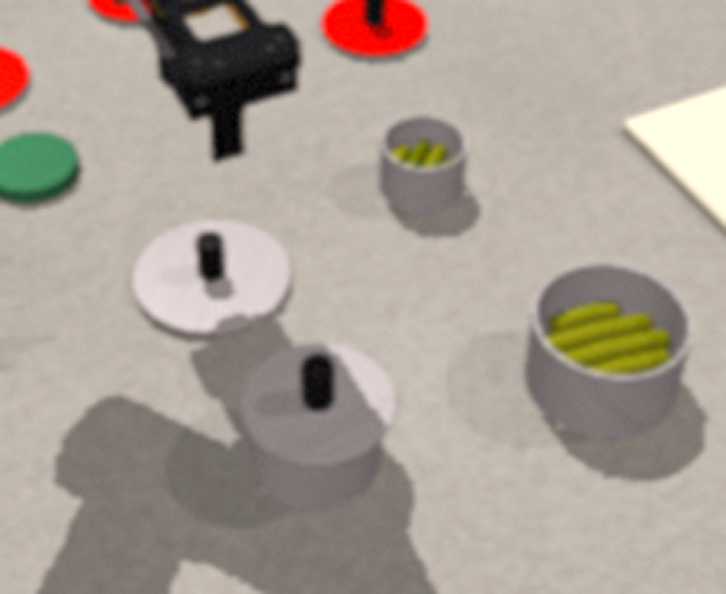

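The medium lid sits flat and centred at zoom (317,402). Large lid next.

Call:
arm_command:
  moves:
    - {"tx": 0,"ty": 0,"tz": 0.03,"rx": 0,"ry": 0,"rz": 0,"gripper": 0}
    - {"tx": 0,"ty": 0,"tz": 0.04,"rx": 0,"ry": 0,"rz": 0,"gripper": 0}
    - {"tx": 0,"ty": 0,"tz": 0.04,"rx": 0,"ry": 0,"rz": 0,"gripper": 0}
    - {"tx": 0,"ty": 0,"tz": 0.035,"rx": 0,"ry": 0,"rz": 0,"gripper": 0}
    - {"tx": 0,"ty": 0,"tz": 0.02,"rx": 0,"ry": 0,"rz": 0,"gripper": 0}
    - {"tx": 0,"ty": 0,"tz": 0.015,"rx": 0,"ry": 0,"rz": 0,"gripper": 0}
    - {"tx": 0,"ty": 0,"tz": 0.008,"rx": 0,"ry": 0,"rz": 0,"gripper": 0}
    - {"tx": 0,"ty": 0,"tz": 0,"rx": 0,"ry": 0,"rz": 0,"gripper": 0}
    - {"tx": 0,"ty": 0,"tz": 0,"rx": 0,"ry": 0,"rz": 0,"gripper": 0}

```text
time_s: 13.42
position: [0.4409, 0.1, -0.0028]
ee_rot: [1.0, -0.001, 0.0, 0.0]
wrist_force: [-0.6, 0.8, 1.0]
grip_width: 0.999
grip_force: 0.0
```

Call:
arm_command:
  moves:
    - {"tx": 0,"ty": 0,"tz": 0,"rx": 0,"ry": 0,"rz": 0,"gripper": 1}
    - {"tx": 0,"ty": 0,"tz": 0,"rx": 0,"ry": 0,"rz": 0,"gripper": 1}
    - {"tx": 0,"ty": 0,"tz": 0,"rx": 0,"ry": 0,"rz": 0,"gripper": 1}
    - {"tx": 0,"ty": 0,"tz": 0,"rx": 0,"ry": 0,"rz": 0,"gripper": 1}
    - {"tx": 0,"ty": 0,"tz": 0,"rx": 0,"ry": 0,"rz": 0,"gripper": 1}
    - {"tx": 0,"ty": 0,"tz": 0,"rx": 0,"ry": 0,"rz": 0,"gripper": 1}
    - {"tx": 0,"ty": 0,"tz": 0,"rx": 0,"ry": 0,"rz": 0,"gripper": 1}
    - {"tx": 0,"ty": 0,"tz": 0,"rx": 0,"ry": 0,"rz": 0,"gripper": 1}
    - {"tx": 0,"ty": 0,"tz": 0,"rx": 0,"ry": 0,"rz": 0,"gripper": 1}
    - {"tx": 0,"ty": 0,"tz": 0,"rx": 0,"ry": 0,"rz": 0,"gripper": 1}
    - {"tx": 0,"ty": 0,"tz": 0,"rx": 0,"ry": 0,"rz": 0,"gripper": 1}
    - {"tx": 0,"ty": 0,"tz": 0,"rx": 0,"ry": 0,"rz": 0,"gripper": 1}
    - {"tx": 0,"ty": 0,"tz": 0,"rx": 0,"ry": 0,"rz": 0,"gripper": 1}
    - {"tx": 0,"ty": 0,"tz": 0,"rx": 0,"ry": 0,"rz": 0,"gripper": 1}

```text
time_s: 14.58
position: [0.4407, 0.1005, -0.0031]
ee_rot: [1.0, -0.0, 0.0, -0.0]
wrist_force: [0.9, 0.0, -0.5]
grip_width: 0.242
grip_force: 30.0
```

Call:
arm_command:
  moves:
    - {"tx": 0,"ty": 0,"tz": -0.01,"rx": 0,"ry": 0,"rz": 0,"gripper": 1}
    - {"tx": 0,"ty": 0,"tz": -0.025,"rx": 0,"ry": 0,"rz": 0,"gripper": 1}
    - {"tx": 0,"ty": 0,"tz": -0.035,"rx": 0,"ry": 0,"rz": 0,"gripper": 1}
    - {"tx": 0,"ty": 0,"tz": -0.04,"rx": 0,"ry": 0,"rz": 0,"gripper": 1}
    - {"tx": 0,"ty": 0,"tz": -0.035,"rx": 0,"ry": 0,"rz": 0,"gripper": 1}
    - {"tx": 0,"ty": 0,"tz": -0.02,"rx": 0,"ry": 0,"rz": 0,"gripper": 1}
    - {"tx": 0,"ty": 0,"tz": -0.01,"rx": 0,"ry": 0,"rz": 0,"gripper": 1}
    - {"tx": 0,"ty": 0,"tz": 0,"rx": 0,"ry": 0,"rz": 0,"gripper": 1}

```text
time_s: 15.25
position: [0.4412, 0.1008, 0.1388]
ee_rot: [1.0, -0.0, 0.002, -0.001]
wrist_force: [0.3, 0.7, -1.6]
grip_width: 0.244
grip_force: 30.0
```

Call:
arm_command:
  moves:
    - {"tx": 0.0134,"ty": 0.0135,"tz": 0,"rx": 0,"ry": 0,"rz": 0,"gripper": 1}
    - {"tx": 0.0268,"ty": 0.0271,"tz": 0,"rx": 0,"ry": 0,"rz": 0,"gripper": 1}
    - {"tx": 0.0268,"ty": 0.0271,"tz": 0,"rx": 0,"ry": 0,"rz": 0,"gripper": 1}
    - {"tx": 0.0268,"ty": 0.0271,"tz": 0,"rx": 0,"ry": 0,"rz": 0,"gripper": 1}
    - {"tx": 0.0268,"ty": 0.0271,"tz": 0,"rx": 0,"ry": 0,"rz": 0,"gripper": 1}
    - {"tx": 0.0268,"ty": 0.0271,"tz": 0,"rx": 0,"ry": 0,"rz": 0,"gripper": 1}
    - {"tx": 0.0268,"ty": 0.0271,"tz": 0,"rx": 0,"ry": 0,"rz": 0,"gripper": 1}
    - {"tx": 0.0268,"ty": 0.0271,"tz": 0,"rx": 0,"ry": 0,"rz": 0,"gripper": 1}
    - {"tx": 0.0268,"ty": 0.0271,"tz": 0,"rx": 0,"ry": 0,"rz": 0,"gripper": 1}
    - {"tx": 0.0268,"ty": 0.0271,"tz": 0,"rx": 0,"ry": 0,"rz": 0,"gripper": 1}
    - {"tx": 0.0134,"ty": 0.0135,"tz": 0,"rx": 0,"ry": 0,"rz": 0,"gripper": 1}
    - {"tx": 0,"ty": 0,"tz": 0,"rx": 0,"ry": 0,"rz": 0,"gripper": 1}
    - {"tx": 0,"ty": 0,"tz": 0,"rx": 0,"ry": 0,"rz": 0,"gripper": 1}
    - {"tx": 0,"ty": 0,"tz": 0,"rx": 0,"ry": 0,"rz": 0,"gripper": 1}

```text
time_s: 16.42
position: [0.6533, -0.116, 0.1349]
ee_rot: [1.0, -0.0, -0.002, -0.0]
wrist_force: [-0.1, -0.2, -1.7]
grip_width: 0.246
grip_force: 30.0
```

Call:
arm_command:
  moves:
    - {"tx": 0.001,"ty": 0,"tz": 0.02,"rx": 0,"ry": 0,"rz": 0,"gripper": 1}
    - {"tx": 0,"ty": 0,"tz": 0.025,"rx": 0,"ry": 0,"rz": 0,"gripper": 1}
    - {"tx": 0,"ty": 0,"tz": 0.02,"rx": 0,"ry": 0,"rz": 0,"gripper": 1}
    - {"tx": 0,"ty": 0,"tz": 0.01,"rx": 0,"ry": 0,"rz": 0,"gripper": 1}
    - {"tx": 0,"ty": 0,"tz": 0.008,"rx": 0,"ry": 0,"rz": 0,"gripper": 1}
    - {"tx": 0,"ty": 0,"tz": 0.005,"rx": 0,"ry": 0,"rz": 0,"gripper": 1}
    - {"tx": 0,"ty": 0,"tz": 0.003,"rx": 0,"ry": 0,"rz": 0,"gripper": 1}
    - {"tx": 0,"ty": 0,"tz": 0,"rx": 0,"ry": 0,"rz": 0,"gripper": 1}
    - {"tx": 0,"ty": 0,"tz": 0,"rx": 0,"ry": 0,"rz": 0,"gripper": 1}

```text
time_s: 17.17
position: [0.6561, -0.1164, 0.0649]
ee_rot: [1.0, -0.0, 0.001, 0.0]
wrist_force: [0.6, 0.9, -1.7]
grip_width: 0.244
grip_force: 30.0
```

Call:
arm_command:
  moves:
    - {"tx": 0,"ty": 0,"tz": 0.002,"rx": 0,"ry": 0,"rz": 0,"gripper": 1}
    - {"tx": 0,"ty": 0,"tz": 0,"rx": 0,"ry": 0,"rz": 0,"gripper": 1}
    - {"tx": 0,"ty": 0,"tz": 0,"rx": 0,"ry": 0,"rz": 0,"gripper": 1}

```text
time_s: 17.42
position: [0.6558, -0.1165, 0.0629]
ee_rot: [1.0, -0.0, 0.0, -0.0]
wrist_force: [0.3, 0.8, -1.3]
grip_width: 0.239
grip_force: 30.0
```

Call:
arm_command:
  moves:
    - {"tx": 0,"ty": 0,"tz": 0.003,"rx": 0,"ry": 0,"rz": 0,"gripper": 1}
    - {"tx": 0,"ty": 0,"tz": 0.002,"rx": 0,"ry": 0,"rz": 0,"gripper": 1}
    - {"tx": 0,"ty": 0,"tz": 0,"rx": 0,"ry": 0,"rz": 0,"gripper": 1}
    - {"tx": 0,"ty": 0,"tz": 0,"rx": 0,"ry": 0,"rz": 0,"gripper": 1}

```text
time_s: 17.75
position: [0.6555, -0.1165, 0.0583]
ee_rot: [1.0, -0.0, -0.0, 0.0]
wrist_force: [0.1, -0.4, -1.8]
grip_width: 0.247
grip_force: 30.0
```

Call:
arm_command:
  moves:
    - {"tx": 0,"ty": 0,"tz": 0,"rx": 0,"ry": 0,"rz": 0,"gripper": 0}
    - {"tx": 0,"ty": 0,"tz": 0,"rx": 0,"ry": 0,"rz": 0,"gripper": 0}
    - {"tx": 0,"ty": 0,"tz": 0,"rx": 0,"ry": 0,"rz": 0,"gripper": 0}
    - {"tx": 0,"ty": 0,"tz": 0,"rx": 0,"ry": 0,"rz": 0,"gripper": 0}
    - {"tx": 0,"ty": 0,"tz": 0,"rx": 0,"ry": 0,"rz": 0,"gripper": 0}
    - {"tx": 0,"ty": 0,"tz": 0,"rx": 0,"ry": 0,"rz": 0,"gripper": 0}
    - {"tx": 0,"ty": 0,"tz": 0,"rx": 0,"ry": 0,"rz": 0,"gripper": 0}
    - {"tx": 0,"ty": 0,"tz": 0,"rx": 0,"ry": 0,"rz": 0,"gripper": 0}
    - {"tx": 0,"ty": 0,"tz": -0.015,"rx": 0,"ry": 0,"rz": 0,"gripper": 0}
    - {"tx": 0,"ty": 0,"tz": -0.03,"rx": 0,"ry": 0,"rz": 0,"gripper": 0}
    - {"tx": 0,"ty": 0,"tz": -0.03,"rx": 0,"ry": 0,"rz": 0,"gripper": 0}
    - {"tx": 0,"ty": 0,"tz": -0.02,"rx": 0,"ry": 0,"rz": 0,"gripper": 0}

```text
time_s: 18.75
position: [0.6568, -0.1167, 0.1381]
ee_rot: [1.0, -0.0, 0.002, 0.0]
wrist_force: [-0.0, -0.4, 0.4]
grip_width: 0.978
grip_force: 0.0
```

Call:
arm_command:
  moves:
    - {"tx": -0.0069,"ty": 0.018,"tz": 0,"rx": 0,"ry": 0,"rz": 0,"gripper": 0}
    - {"tx": -0.0138,"ty": 0.036,"tz": 0,"rx": 0,"ry": 0,"rz": 0,"gripper": 0}
    - {"tx": -0.0138,"ty": 0.036,"tz": 0,"rx": 0,"ry": 0,"rz": 0,"gripper": 0}
    - {"tx": -0.0138,"ty": 0.036,"tz": 0,"rx": 0,"ry": 0,"rz": 0,"gripper": 0}
    - {"tx": -0.0138,"ty": 0.036,"tz": 0,"rx": 0,"ry": 0,"rz": 0,"gripper": 0}
    - {"tx": -0.0138,"ty": 0.036,"tz": 0,"rx": 0,"ry": 0,"rz": 0,"gripper": 0}
    - {"tx": -0.0138,"ty": 0.036,"tz": 0,"rx": 0,"ry": 0,"rz": 0,"gripper": 0}
    - {"tx": -0.0138,"ty": 0.036,"tz": 0,"rx": 0,"ry": 0,"rz": 0,"gripper": 0}
    - {"tx": -0.0138,"ty": 0.036,"tz": 0,"rx": 0,"ry": 0,"rz": 0,"gripper": 0}
    - {"tx": -0.0069,"ty": 0.018,"tz": 0,"rx": 0,"ry": 0,"rz": 0,"gripper": 0}
    - {"tx": 0,"ty": 0,"tz": 0,"rx": 0,"ry": 0,"rz": 0,"gripper": 0}
    - {"tx": 0,"ty": 0,"tz": 0,"rx": 0,"ry": 0,"rz": 0,"gripper": 0}
    - {"tx": 0,"ty": 0,"tz": 0,"rx": 0,"ry": 0,"rz": 0,"gripper": 0}

```text
time_s: 19.83
position: [0.5562, -0.3749, 0.1345]
ee_rot: [1.0, -0.0, -0.0, -0.0]
wrist_force: [1.1, 0.2, 0.3]
grip_width: 1.0
grip_force: 0.0
```

Run:
```python
from bench import telemetry, capture
from h import *
c=capture("side");im=c["image"]
a=cv2.resize(im[190:384,200:440],None,fx=3,fy=3,interpolation=cv2.INTER_CUBIC)
a=np.clip(a.astype(float)*1.6,0,255).astype(np.uint8)
cv2.imwrite("pics/s7.png",a[:,:,::-1]);s=telemetry.state();print(s["position"],s["grip_width"],s["time_s"])
print("L seated: disc top",proj(c,[.6544,-.116,.070]))
```

```text
[ 0.55646115 -0.37456947  0.13456465] 1.0013838758465978 19.8833
L seated: disc top [334.16289132 225.27734876]
```

View pics/s7.png

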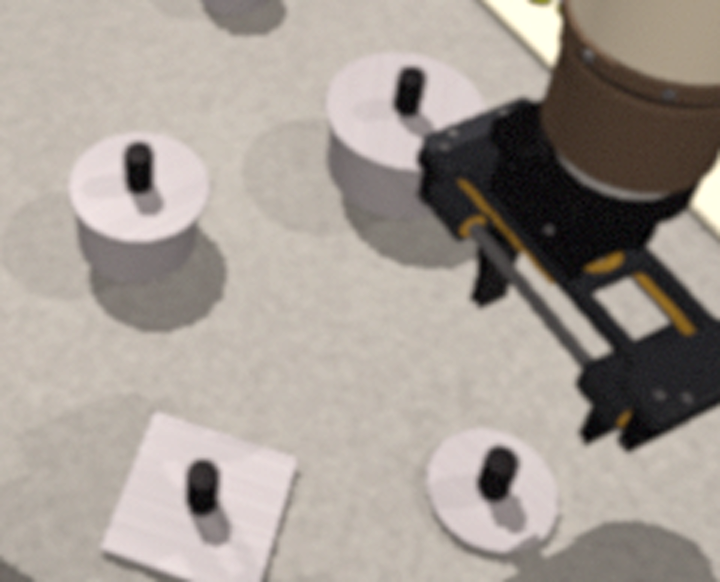

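Both placed lids sit flat: medium at zoom (139,188), large at (408,110). The small lid is at (491,491), as estimated, so I'll grip it.

Call:
arm_command:
  moves:
    - {"tx": 0,"ty": 0,"tz": 0.03,"rx": 0,"ry": 0,"rz": 0,"gripper": 0}
    - {"tx": 0,"ty": 0,"tz": 0.04,"rx": 0,"ry": 0,"rz": 0,"gripper": 0}
    - {"tx": 0,"ty": 0,"tz": 0.04,"rx": 0,"ry": 0,"rz": 0,"gripper": 0}
    - {"tx": 0,"ty": 0,"tz": 0.03,"rx": 0,"ry": 0,"rz": 0,"gripper": 0}
    - {"tx": 0,"ty": 0,"tz": 0.018,"rx": 0,"ry": 0,"rz": 0,"gripper": 0}
    - {"tx": 0,"ty": 0,"tz": 0.013,"rx": 0,"ry": 0,"rz": 0,"gripper": 0}
    - {"tx": 0,"ty": 0,"tz": 0,"rx": 0,"ry": 0,"rz": 0,"gripper": 0}
    - {"tx": 0,"ty": 0,"tz": 0,"rx": 0,"ry": 0,"rz": 0,"gripper": 0}

```text
time_s: 20.55
position: [0.5568, -0.375, -0.002]
ee_rot: [1.0, 0.0, 0.0, 0.0]
wrist_force: [0.2, 0.6, 0.4]
grip_width: 0.999
grip_force: 0.0
```

Call:
arm_command:
  moves:
    - {"tx": 0,"ty": 0,"tz": 0,"rx": 0,"ry": 0,"rz": 0,"gripper": 1}
    - {"tx": 0,"ty": 0,"tz": 0,"rx": 0,"ry": 0,"rz": 0,"gripper": 1}
    - {"tx": 0,"ty": 0,"tz": 0,"rx": 0,"ry": 0,"rz": 0,"gripper": 1}
    - {"tx": 0,"ty": 0,"tz": 0,"rx": 0,"ry": 0,"rz": 0,"gripper": 1}
    - {"tx": 0,"ty": 0,"tz": 0,"rx": 0,"ry": 0,"rz": 0,"gripper": 1}
    - {"tx": 0,"ty": 0,"tz": 0,"rx": 0,"ry": 0,"rz": 0,"gripper": 1}
    - {"tx": 0,"ty": 0,"tz": 0,"rx": 0,"ry": 0,"rz": 0,"gripper": 1}
    - {"tx": 0,"ty": 0,"tz": 0,"rx": 0,"ry": 0,"rz": 0,"gripper": 1}
    - {"tx": 0,"ty": 0,"tz": 0,"rx": 0,"ry": 0,"rz": 0,"gripper": 1}
    - {"tx": 0,"ty": 0,"tz": 0,"rx": 0,"ry": 0,"rz": 0,"gripper": 1}
    - {"tx": 0,"ty": 0,"tz": 0,"rx": 0,"ry": 0,"rz": 0,"gripper": 1}
    - {"tx": 0,"ty": 0,"tz": 0,"rx": 0,"ry": 0,"rz": 0,"gripper": 1}
    - {"tx": 0,"ty": 0,"tz": 0,"rx": 0,"ry": 0,"rz": 0,"gripper": 1}
    - {"tx": 0,"ty": 0,"tz": 0,"rx": 0,"ry": 0,"rz": 0,"gripper": 1}

```text
time_s: 21.72
position: [0.5561, -0.3755, -0.0023]
ee_rot: [1.0, -0.0, -0.0, -0.0]
wrist_force: [-0.2, -0.4, -0.5]
grip_width: 0.24
grip_force: 30.0
```

Call:
arm_command:
  moves:
    - {"tx": 0,"ty": 0,"tz": -0.01,"rx": 0,"ry": 0,"rz": 0,"gripper": 1}
    - {"tx": 0,"ty": 0,"tz": -0.025,"rx": 0,"ry": 0,"rz": 0,"gripper": 1}
    - {"tx": 0,"ty": 0,"tz": -0.04,"rx": 0,"ry": 0,"rz": 0,"gripper": 1}
    - {"tx": 0,"ty": 0,"tz": -0.04,"rx": 0,"ry": 0,"rz": 0,"gripper": 1}
    - {"tx": 0,"ty": 0,"tz": -0.04,"rx": 0,"ry": 0,"rz": 0,"gripper": 1}
    - {"tx": 0,"ty": 0,"tz": -0.025,"rx": 0,"ry": 0,"rz": 0,"gripper": 1}
    - {"tx": 0,"ty": 0,"tz": -0.01,"rx": 0,"ry": 0,"rz": 0,"gripper": 1}
    - {"tx": 0,"ty": 0,"tz": 0,"rx": 0,"ry": 0,"rz": 0,"gripper": 1}

```text
time_s: 22.38
position: [0.5572, -0.376, 0.1527]
ee_rot: [1.0, -0.0, 0.002, 0.001]
wrist_force: [-0.5, 1.1, -1.0]
grip_width: 0.244
grip_force: 30.0
```

Call:
arm_command:
  moves:
    - {"tx": 0.0032,"ty": -0.0196,"tz": 0,"rx": 0,"ry": 0,"rz": 0,"gripper": 1}
    - {"tx": 0.00645,"ty": -0.03925,"tz": 0,"rx": 0,"ry": 0,"rz": 0,"gripper": 1}
    - {"tx": 0.00645,"ty": -0.03925,"tz": 0,"rx": 0,"ry": 0,"rz": 0,"gripper": 1}
    - {"tx": 0.00645,"ty": -0.03925,"tz": 0,"rx": 0,"ry": 0,"rz": 0,"gripper": 1}
    - {"tx": 0.00645,"ty": -0.03925,"tz": 0,"rx": 0,"ry": 0,"rz": 0,"gripper": 1}
    - {"tx": 0.00645,"ty": -0.03925,"tz": 0,"rx": 0,"ry": 0,"rz": 0,"gripper": 1}
    - {"tx": 0.00645,"ty": -0.03925,"tz": 0,"rx": 0,"ry": 0,"rz": 0,"gripper": 1}
    - {"tx": 0.00645,"ty": -0.03925,"tz": 0,"rx": 0,"ry": 0,"rz": 0,"gripper": 1}
    - {"tx": 0.00645,"ty": -0.03925,"tz": 0,"rx": 0,"ry": 0,"rz": 0,"gripper": 1}
    - {"tx": 0.00645,"ty": -0.03925,"tz": 0,"rx": 0,"ry": 0,"rz": 0,"gripper": 1}
    - {"tx": 0.00645,"ty": -0.03925,"tz": 0,"rx": 0,"ry": 0,"rz": 0,"gripper": 1}
    - {"tx": 0.00645,"ty": -0.03925,"tz": 0,"rx": 0,"ry": 0,"rz": 0,"gripper": 1}
    - {"tx": 0.00645,"ty": -0.03925,"tz": 0,"rx": 0,"ry": 0,"rz": 0,"gripper": 1}
    - {"tx": 0.00645,"ty": -0.03925,"tz": 0,"rx": 0,"ry": 0,"rz": 0,"gripper": 1}
    - {"tx": 0.00645,"ty": -0.03925,"tz": 0,"rx": 0,"ry": 0,"rz": 0,"gripper": 1}
    - {"tx": 0.00645,"ty": -0.03925,"tz": 0,"rx": 0,"ry": 0,"rz": 0,"gripper": 1}
    - {"tx": 0.0032,"ty": -0.0196,"tz": 0,"rx": 0,"ry": 0,"rz": 0,"gripper": 1}
    - {"tx": 0,"ty": 0,"tz": 0,"rx": 0,"ry": 0,"rz": 0,"gripper": 1}
    - {"tx": 0,"ty": 0,"tz": 0,"rx": 0,"ry": 0,"rz": 0,"gripper": 1}
    - {"tx": 0,"ty": 0,"tz": 0,"rx": 0,"ry": 0,"rz": 0,"gripper": 1}

```text
time_s: 24.05
position: [0.6379, 0.126, 0.1484]
ee_rot: [1.0, -0.001, -0.001, 0.001]
wrist_force: [-0.3, -0.4, -0.9]
grip_width: 0.246
grip_force: 30.0
```

Call:
arm_command:
  moves:
    - {"tx": 0,"ty": 0,"tz": 0.02,"rx": 0,"ry": 0,"rz": 0,"gripper": 1}
    - {"tx": 0,"ty": 0,"tz": 0.03,"rx": 0,"ry": 0,"rz": 0,"gripper": 1}
    - {"tx": 0,"ty": 0,"tz": 0.03,"rx": 0,"ry": 0,"rz": 0,"gripper": 1}
    - {"tx": 0,"ty": 0,"tz": 0.02,"rx": 0,"ry": 0,"rz": 0,"gripper": 1}
    - {"tx": 0,"ty": 0,"tz": 0.013,"rx": 0,"ry": 0,"rz": 0,"gripper": 1}
    - {"tx": 0,"ty": 0,"tz": 0.008,"rx": 0,"ry": 0,"rz": 0,"gripper": 1}
    - {"tx": 0,"ty": 0,"tz": 0.005,"rx": 0,"ry": 0,"rz": 0,"gripper": 1}
    - {"tx": 0,"ty": 0,"tz": 0.002,"rx": 0,"ry": 0,"rz": 0,"gripper": 1}
    - {"tx": 0,"ty": 0,"tz": 0,"rx": 0,"ry": 0,"rz": 0,"gripper": 1}
    - {"tx": 0,"ty": 0,"tz": 0,"rx": 0,"ry": 0,"rz": 0,"gripper": 1}

```text
time_s: 24.88
position: [0.6396, 0.1269, 0.0484]
ee_rot: [1.0, -0.0, 0.001, -0.0]
wrist_force: [0.3, 0.0, -0.6]
grip_width: 0.244
grip_force: 30.0
```

Call:
arm_command:
  moves:
    - {"tx": 0,"ty": 0,"tz": 0.003,"rx": 0,"ry": 0,"rz": 0,"gripper": 1}
    - {"tx": 0,"ty": 0,"tz": 0.003,"rx": 0,"ry": 0,"rz": 0,"gripper": 1}
    - {"tx": 0,"ty": 0,"tz": 0,"rx": 0,"ry": 0,"rz": 0,"gripper": 1}
    - {"tx": 0,"ty": 0,"tz": 0,"rx": 0,"ry": 0,"rz": 0,"gripper": 1}

```text
time_s: 25.22
position: [0.639, 0.1269, 0.0427]
ee_rot: [1.0, -0.0, 0.0, -0.0]
wrist_force: [0.2, -0.3, -1.0]
grip_width: 0.24
grip_force: 30.0
```

Call:
arm_command:
  moves:
    - {"tx": 0,"ty": 0,"tz": 0.0005,"rx": 0,"ry": 0,"rz": 0,"gripper": 1}
    - {"tx": 0,"ty": 0,"tz": 0,"rx": 0,"ry": 0,"rz": 0,"gripper": 1}
    - {"tx": 0,"ty": 0,"tz": 0,"rx": 0,"ry": 0,"rz": 0,"gripper": 1}

```text
time_s: 25.47
position: [0.639, 0.1269, 0.0427]
ee_rot: [1.0, -0.0, 0.0, -0.0]
wrist_force: [-1.7, -0.0, 1.9]
grip_width: 0.243
grip_force: 30.0
```

Seated. I'll release, rise and move clear of the view.

Call:
arm_command:
  moves:
    - {"tx": 0,"ty": 0,"tz": 0,"rx": 0,"ry": 0,"rz": 0,"gripper": 0}
    - {"tx": 0,"ty": 0,"tz": 0,"rx": 0,"ry": 0,"rz": 0,"gripper": 0}
    - {"tx": 0,"ty": 0,"tz": 0,"rx": 0,"ry": 0,"rz": 0,"gripper": 0}
    - {"tx": 0,"ty": 0,"tz": 0,"rx": 0,"ry": 0,"rz": 0,"gripper": 0}
    - {"tx": 0,"ty": 0,"tz": 0,"rx": 0,"ry": 0,"rz": 0,"gripper": 0}
    - {"tx": 0,"ty": 0,"tz": 0,"rx": 0,"ry": 0,"rz": 0,"gripper": 0}
    - {"tx": 0,"ty": 0,"tz": 0,"rx": 0,"ry": 0,"rz": 0,"gripper": 0}
    - {"tx": 0,"ty": 0,"tz": 0,"rx": 0,"ry": 0,"rz": 0,"gripper": 0}
    - {"tx": 0,"ty": 0,"tz": -0.015,"rx": 0,"ry": 0,"rz": 0,"gripper": 0}
    - {"tx": 0,"ty": 0,"tz": -0.03,"rx": 0,"ry": 0,"rz": 0,"gripper": 0}
    - {"tx": 0,"ty": 0,"tz": -0.04,"rx": 0,"ry": 0,"rz": 0,"gripper": 0}
    - {"tx": 0,"ty": 0,"tz": -0.04,"rx": 0,"ry": 0,"rz": 0,"gripper": 0}
    - {"tx": 0,"ty": 0,"tz": -0.04,"rx": 0,"ry": 0,"rz": 0,"gripper": 0}
    - {"tx": 0,"ty": 0,"tz": -0.02,"rx": 0,"ry": 0,"rz": 0,"gripper": 0}

```text
time_s: 26.63
position: [0.641, 0.1271, 0.1965]
ee_rot: [1.0, 0.0, 0.004, -0.001]
wrist_force: [1.3, 0.6, 0.5]
grip_width: 0.994
grip_force: 0.0
```

Call:
arm_command:
  moves:
    - {"tx": -0.015,"ty": -0.03,"tz": 0,"rx": 0,"ry": 0,"rz": 0,"gripper": 0}
    - {"tx": -0.015,"ty": -0.035,"tz": 0,"rx": 0,"ry": 0,"rz": 0,"gripper": 0}
    - {"tx": -0.015,"ty": -0.035,"tz": 0,"rx": 0,"ry": 0,"rz": 0,"gripper": 0}
    - {"tx": -0.015,"ty": -0.035,"tz": 0,"rx": 0,"ry": 0,"rz": 0,"gripper": 0}
    - {"tx": -0.015,"ty": -0.035,"tz": 0,"rx": 0,"ry": 0,"rz": 0,"gripper": 0}
    - {"tx": -0.015,"ty": -0.035,"tz": 0,"rx": 0,"ry": 0,"rz": 0,"gripper": 0}
    - {"tx": -0.015,"ty": -0.035,"tz": 0,"rx": 0,"ry": 0,"rz": 0,"gripper": 0}
    - {"tx": -0.015,"ty": -0.03,"tz": 0,"rx": 0,"ry": 0,"rz": 0,"gripper": 0}
    - {"tx": 0,"ty": 0,"tz": 0,"rx": 0,"ry": 0,"rz": 0,"gripper": 0}
    - {"tx": 0,"ty": 0,"tz": 0,"rx": 0,"ry": 0,"rz": 0,"gripper": 0}

```text
time_s: 27.47
position: [0.5424, 0.3441, 0.191]
ee_rot: [1.0, 0.001, 0.0, -0.0]
wrist_force: [-0.2, -0.6, -0.5]
grip_width: 1.003
grip_force: 0.0
```

Run:
```python
from bench import telemetry, capture
from h import *
c=capture("side");im=c["image"]
a=cv2.resize(im[150:300,190:390],None,fx=3.9,fy=3.9,interpolation=cv2.INTER_CUBIC)
a=np.clip(a.astype(float)*1.6,0,255).astype(np.uint8)
cv2.imwrite("pics/s8.png",a[:,:,::-1]);s=telemetry.state();print(s["position"],s["grip_width"],s["time_s"])
for n,x,y,h in(("S",.6385,.1267,.05),("M",.4405,-.088,.058),("L",.6544,-.116,.066)):
    print(n,[((proj(c,[x,y,h+k])-[190,150])*3.9).round() for k in(.004,.04)])
```

```text
[0.54287563 0.34307389 0.19092903] 0.9984124019610937 27.5167
S [array([341.,  85.]), array([344.,  44.])]
M [array([215., 392.]), array([215., 350.])]
L [array([562., 294.]), array([571., 251.])]
```

View pics/s8.png

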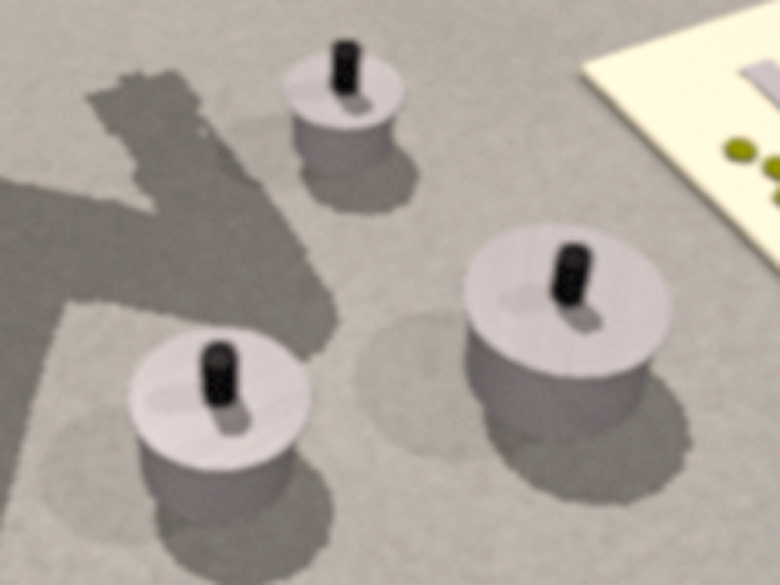

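All three lids are seated flat and concentric with their pots: small at zoom (344,90), medium at (220,397), large at (567,300). The arm is clear, so I'm handing in.

```bash
python3 -c "
from bench import hand_in
print(hand_in())"
```

```text
the job is handed in; nothing more can be done
None
```

All three round lids are on the pots of their own size, flat, centred and released in the last side picture, and the job was handed in at about 27.5 s; the hand-in returned no verdict.

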